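# Find the socket that fits the guarded nut

### The job

Lift the roof-shaped metal guard off the hex nut and hang it astride the bar of the tool rail. Then try the sockets from the rubber mat on the nut, standing any that will not go on back upright on the mat, until one slides fully down over the nut and rests on the washer. Finish while still gripping that socket, seated squarely on the nut: do not let go of it.

Things in the scene. Friction and masses are not known exactly. Their poses are not given: they have to be found in the camera images.
- guard: roof-shaped aluminium sheet guard, open at both ends, standing on the block over the nut: 60 mm wide (own x), 56 mm along the ridge (own y); legs 45 mm high, 54 mm apart inside, roof at 43 degrees. On the ridge a black grip tab, 12 mm thick (x), 44 mm long (y), from 73 to 111 mm height. 0.16 kg. Origin: centre between the feet of the legs; z up
- guard_ridge (a point): point under the middle of the guard's ridge (inside of the roof), 70.5 mm above the guard's origin; axes as the guard's. When the guard hangs on the bar it lies about 8 mm above the bar's centre line
- tool_rail: fixed tool rail: a horizontal round steel bar, 12 mm diameter and 220 mm long along the rail's own y, at 140 mm height between two upright posts of 16 mm diameter with round feet. Origin: on the bench under the bar's middle
- tool_rail_mid (a point): middle of the bar's centre line, 140 mm above the bench; y runs along the bar, z up
- nut_block: fixed dark steel block, 92 x 92 x 30 mm, that carries the washer (47 mm diameter, top 33 mm above the bench) and the nut. Origin: centre of its underside
- nut_seat (a point): centre of the washer's top. The fixed hex nut on it is 30 mm across flats, flats 15 mm high facing along this x and every 60 degrees; above, a hexagonal chamfer narrows to 24 mm across flats at 20 mm, an 18 mm stud ends at 25 mm. z up. A fitting socket has its underside here, one that does not fit stops over 15 mm higher. The nut does not turn
- socket_mat: fixed flat black rubber mat, 250 mm along its own x, 90 mm along its own y, 4 mm thick, carrying the three sockets in a row along its x about 80 mm apart. Origin: centre of its underside on the bench
- socket_a: steel socket 77 mm high, opening down, on the mat; the three look alike: skirt 46 mm diameter to 37 mm height, then a hex neck 30 mm across flats; 0.25 kg. Hex opening below, 30 mm deep: 33 mm across flats in the one that fits, 27 and 24 in the others; neither outside nor name shows which. Origin: underside centre, z up. Flats of neck and opening face along own x and every 60 degrees
- socket_b: steel socket 77 mm high, opening down, on the mat; the three look alike: skirt 46 mm diameter to 37 mm height, then a hex neck 30 mm across flats; 0.25 kg. Hex opening below, 30 mm deep: 33 mm across flats in the one that fits, 27 and 24 in the others; neither outside nor name shows which. Origin: underside centre, z up. Flats of neck and opening face along own x and every 60 degrees
- socket_c: steel socket 77 mm high, opening down, on the mat; the three look alike: skirt 46 mm diameter to 37 mm height, then a hex neck 30 mm across flats; 0.25 kg. Hex opening below, 30 mm deep: 33 mm across flats in the one that fits, 27 and 24 in the others; neither outside nor name shows which. Origin: underside centre, z up. Flats of neck and opening face along own x and every 60 degrees
Things that resemble listed ones, but are neither listed nor needed, are in the scene too. Leave any orange, red or turquoise look-alike of the socket_c alone.

How it is judged:
By the outcome, as a careful person would: the job done as asked, in the order asked, and still so for the second after the job is handed in, while the arm keeps its last pose, push and grip.
It also fails if it takes over 67 s, if anything falls off the work surface, if the arm or the gripper's body presses on something with over 40 N, if the wrist force passes 120 N, or if a joint passes its speed limit or range.

### The arm

A 7-joint arm with a two-finger parallel gripper is mounted at the origin on the work surface; the furniture and walls round the work are solid. World frame = base frame: x ahead of the robot, y to its left, z up, the work surface at z = 0. Lengths are in m, angles in rad, forces in N, time in s.
With the tool pointing down it reaches from about 0.4 to 0.85 m from the base axis. Payload 4.5 kg.
Tool frame: the origin (TCP) lies on the centre line of the jaws, within the pads' length; the fingertips stand 11 mm ahead of it and the grasp point (between the pads) lies 8 mm behind it; z points along the fingers, y is the direction in which the jaws open and shut (so a half turn about z gives the same grasp; the last joint's range is limited). The gripper opens to 88 mm and grips with 3 to 60 N. Pads are 18 mm wide; open, the fingers measure 123 mm over their backs; the gripper's body (75 mm by 187 mm) begins 45 mm behind the grasp point.
Start: joints at [-1.238, 0.689, -0.195, 1.565, 0.157, 0.902, -0.215], TCP at [0.184, 0.597, 0.25] pointing down, gripper open.
Joint ranges: [-3.01, 3.01], [-0.46, 2.08], [-1.47, 1.51], [0.13, 2.56], [-1, 4.14], [0.04, 2.09], [-2.66, 2.66]. Speed limits (rad/s): [2.57, 2.57, 3.14, 3.14, 3.14, 3.14, 3.14].

### API

Orientations are given as a unit quaternion [x, y, z, w].
In Python, from plant import r, snapshot gives the robot as it stands.
- The arm moves only by the tool drive_tool, never from a script. Its argument "commands" is a list of rows, each an object of numbers: "wx", "wy", "wz": the turn, a rotation vector about the tool's x, y, z in rad; "dx", "dy", "dz": the shift along the tool's x, y, z in m; "claw": the opening, from 0 (shut) to 1 (fully open). A call has 1 to 12 rows; each row shifts and turns the commanded pose from where the row before left it, along the tool's axes as they then stand; what a row does not reach is not made up. A row lasts 1/10 s, in which the tool goes at most 50 mm and 8.59 degrees, less where a joint would pass 70% of its speed; a pose out of reach is approached as far as the arm can. A call is refused whole if a number of a shift passes 0.05 or a number of a turn 0.15, either way. A call with a gripper value outside its range is refused whole. The fingers move at their own pace and stop on an object; "grip_force" is the grip in N (left out, the last holds). Time passes only in rows, so rows that do not move let the fingers close. It gives the time, the measured TCP pose, the force and the opening at its end, in the units of the state.
- r.get_state(): the state, without advancing time (a new reading comes with each control period).
- snapshot(name): name is "side" or "top" or "wrist"; returns a dict with "color" (400x640x3 uint8, red, green, blue), "fx", "fy", "cx", "cy" (pixels), "world_to_cam" (4x4, takes a point from world to camera coordinates); the wrist camera has in their place "T_tool_cam" (4x4, takes a point from camera to tool coordinates, whose origin is the TCP and whose axes are the flange's). Camera axes: x right, y up, looking along -z (the intrinsics and any distortion apply to the point x, -y, -z); pixel columns grow to the right and rows downward; lengths in m; the calibration is good to about 2 mm. A picture is of the moment at which its call begins: read the wrist's pose just before it. There is no depth.
- r.finish_job(): hands the job in, once; it reports no verdict.
The state is a dict: "clock": time; "q": joint angles; "qd": joint speeds; "joint_torque": joint torques, N m; "tool_pos": TCP position; "eef_rot": TCP orientation; "contact_force": force on the tool from outside, world axes, zero at the start; "moment": the same for the moment, N m; "opening": opening from 0.0 (shut) to 1.0 (fully open).
Only numpy, scipy, OpenCV 4.12 (cv2) and the standard library are available. Lean on these libraries where they do the work, as an engineer would, in place of code of your own. Each camera call takes 0.05 s, during which the arm holds its last target. There are 200 camera calls.

## Working session

There is one attempt and no reset: what is moved stays moved. The work goes in short steps, Python scripts to look and compute and a tool call to move; the robot and the scene stay as the last step left them, time stands still between calls to the robot, and variables do not carry over. Pictures are saved under pics/ and viewed, on a budget of 10 in all, crops included, one or two more only if the job needs it, and the job is handed in when it is done.

Besides the shell and the picture viewer there is one more tool, called after "Emit:" as name(argument=value, ...), one argument or row to a line, values as JSON. drive_tool: Moves the arm, as the interface text tells. Its arguments: {"type":"object","properties":{"commands":{"type":"array","items":{"type":"object","properties":{"wx":{"type":"number"},"wy":{"type":"number"},"wz":{"type":"number"},"dx":{"type":"number"},"dy":{"type":"number"},"dz":{"type":"number"},"claw":{"type":"number"}}}},"grip_force":{"type":"number"}},"required":["commands"]}

```bash
mkdir -p pics; cat > h.py <<'E'
import numpy as np, cv2
from scipy.spatial.transform import Rotation as R
from plant import r, snapshot
def snap(n,name):
    st=r.get_state(); s=snapshot(n); cv2.imwrite(f'pics/{name}.png',s['color'][:,:,::-1])
    if n=='wrist':
        T=np.eye(4);T[:3,:3]=R.from_quat(st['eef_rot']).as_matrix();T[:3,3]=st['tool_pos']
        C=T@s['T_tool_cam']
    else: C=np.linalg.inv(s['world_to_cam'])
    np.savez(f'pics/{name}.npz',C=C,k=[s['fx'],s['fy'],s['cx'],s['cy']])
    return {k:v for k,v in s.items() if k!='color'}
def ray(name,u,v,z):
    d=np.load(f'pics/{name}.npz');C=d['C'];fx,fy,cx,cy=d['k']
    w=C[:3,:3]@np.array([(u-cx)/fx,-(v-cy)/fy,-1]);o=C[:3,3]
    return (o+w*(z-o[2])/w[2])
def proj(name,p):
    d=np.load(f'pics/{name}.npz');C=np.linalg.inv(d['C']);fx,fy,cx,cy=d['k']
    c=C[:3,:3]@np.array(p)+C[:3,3]; return np.round([cx+fx*c[0]/-c[2],cy-fy*c[1]/-c[2]],1)
E
python3 - <<'E'
from h import *
for n in ['top','side']:
    print(snap(n,n+'0'))
print(r.get_state())
E
```

```text
{'fx': 508.39415340878134, 'fy': 508.39415340878134, 'cx': 315.49561137164426, 'cy': 192.34539296699666, 'world_to_cam': array([[ 3.66091922e-03, -9.99942938e-01, -1.00358884e-02,
        -1.64705063e-01],
       [ 9.82920264e-01,  1.75165130e-03,  1.84023603e-01,
        -4.63997506e-01],
       [-1.83995523e-01, -1.05381736e-02,  9.82870589e-01,
        -1.80234335e+00],
       [ 0.00000000e+00,  0.00000000e+00,  0.00000000e+00,
         1.00000000e+00]])}
{'fx': 514.2152969563793, 'fy': 514.2152969563793, 'cx': 313.6213374177309, 'cy': 196.33105036077092, 'world_to_cam': array([[ 0.89959143,  0.43662519,  0.0096799 , -0.3111908 ],
       [-0.37784288,  0.76698271,  0.51862538,  0.23002871],
       [ 0.21902059, -0.47020842,  0.85494679, -1.80537539],
       [ 0.        ,  0.        ,  0.        ,  1.        ]])}
{'clock': 0.1, 'q': array([-1.23819614,  0.68987341, -0.19451985,  1.56621022,  0.15729495,
        0.90251951, -0.21511692]), 'qd': array([ 0.00036819, -0.00130924, -0.00066216, -0.00024317, -0.0003079 ,
       -0.00185075,  0.00101193]), 'joint_torque': array([-4.15404502e-03, -5.28494668e+01, -1.27195459e+00, -1.53835773e+01,
       -5.26345486e-02,  1.97491936e-03,  2.86893862e-05]), 'tool_pos': array([0.18386491, 0.59677839, 0.24901483]), 'eef_rot': array([ 1.48818967e-01,  9.88864125e-01, -8.07894099e-04, -6.14175774e-05]), 'contact_force': array([0.53166869, 0.48495616, 0.04991903]), 'moment': array([0.02864531, 0.0129467 , 0.02380463]), 'opening': 1.0007323818454117}
```

View pics/top0.png

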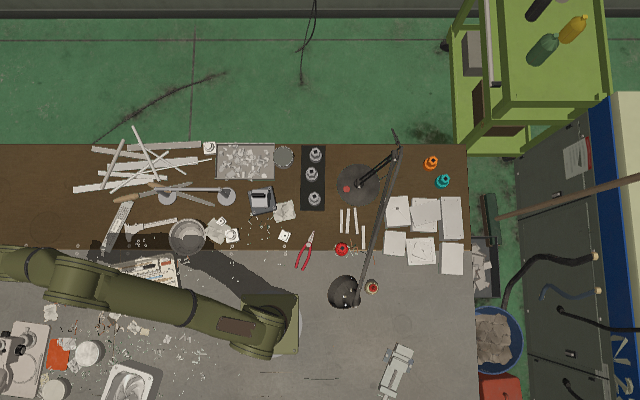

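View pics/side0.png

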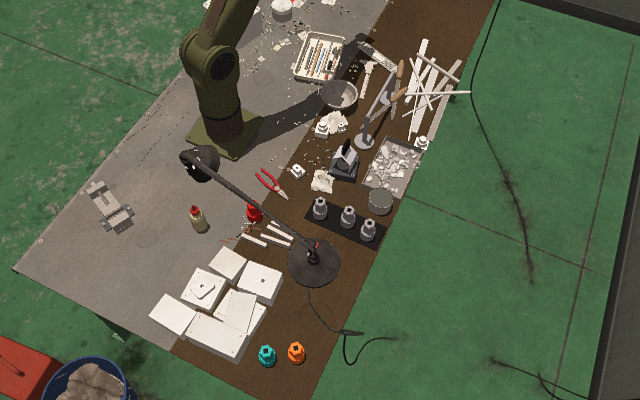

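The top view shows the rail near (198,196), the guard at (262,200), and the mat with sockets at (315,154), (312,173) and (314,198). A desk lamp stands at (355,180). Next I'll enlarge crops of both views.

```bash
python3 - <<'E'
from h import *
a=cv2.imread('pics/top0.png')[135:225,150:340]; b=cv2.imread('pics/side0.png')[80:250,310:400]
a=cv2.resize(a,None,fx=4.2,fy=4.2,interpolation=cv2.INTER_CUBIC)
cv2.imwrite('pics/c1.png',a)
b=cv2.imread('pics/side0.png')[80:250,290:430]
cv2.imwrite('pics/c2.png',cv2.resize(b,None,fx=3.5,fy=3.5,interpolation=cv2.INTER_CUBIC))
E
```

```text
(no output)
```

View pics/c1.png

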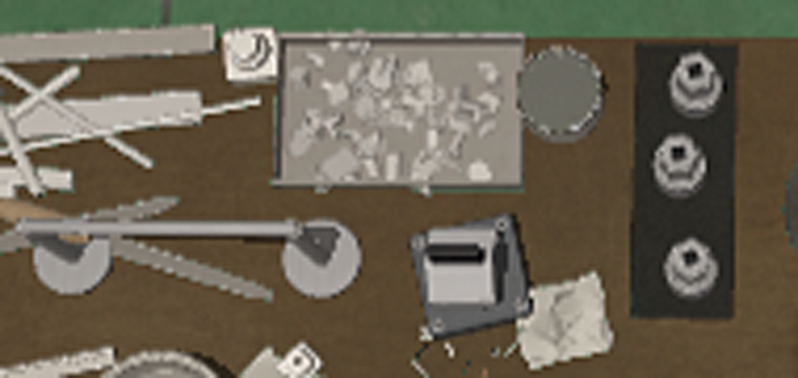

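View pics/c2.png

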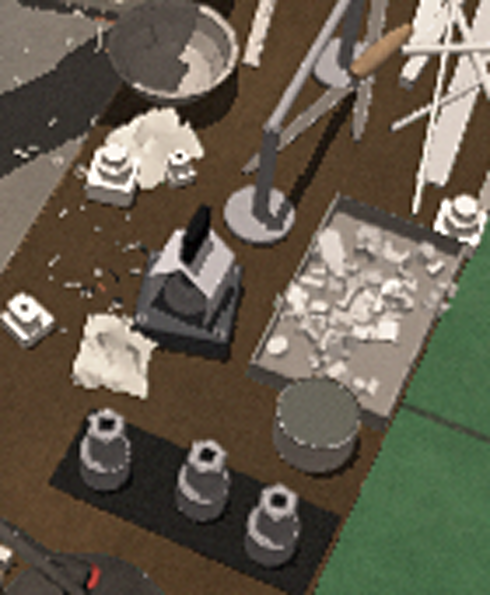

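c1 (top crop) has the bar from (20,228) to (298,229). The tab runs (427,250) to (485,253), and the block corners are (414,238), (513,215), (530,308) and (433,337). Neck tops are at (697,70), (680,151) and (690,251). c2 shows the same objects from the side.

```bash
python3 - <<'E'
from h import *
np.set_printoptions(precision=4,suppress=True)
t=lambda u,v,z: ray('top0',(u+.5)/4.2+149.5,(v+.5)/4.2+134.5,z)
s=lambda u,v,z: ray('side0',(u+.5)/3.5+289.5,(v+.5)/3.5+79.5,z)
print('bar',t(20,228,.14),t(298,229,.14)); print('feet',t(73,260,0),t(322,260,0),'side foot',s(259,215,0), 'side bar end',s(270,128,.14))
print('tab',t(427,250,.141),t(485,253,.141),'side tab top', s(200,210,.141))
print('block',*[t(*p,.03) for p in[(414,238),(513,215),(530,308),(433,337)]])
print('block side',*[s(*p,.03) for p in[(148,283),(225,345),(243,283),]])
for p in [(697,70),(680,151),(690,251)]: print('sock',t(*p,.081))
for p in [(278,500),(207,455),(104,420)]: print('sock side',s(*p,.081))
print('mat',*[t(*p,.004) for p in[(637,42),(737,45),(733,318),(631,316)]])
print(R.from_quat(r.get_state()['eef_rot']).as_matrix())
E
```

```text
bar [0.4572 0.3911 0.14  ] [0.4568 0.1624 0.14  ]
feet [0.4556 0.3891 0.    ] [0.456  0.1683 0.    ] side foot [0.4546 0.1745 0.    ] side bar end [0.4545 0.1675 0.14  ]
tab [0.4393 0.0559 0.141 ] [0.4369 0.0084 0.141 ] side tab top [0.4353 0.0511 0.141 ]
block [0.4702 0.083  0.03  ] [ 0.4908 -0.0029  0.03  ] [ 0.4088 -0.0193  0.03  ] [0.3833 0.0641 0.03  ]
block side [0.3981 0.031  0.03  ] [ 0.4918 -0.0011  0.03  ] [0.479 0.071 0.03 ]
sock [ 0.6078 -0.1636  0.081 ]
sock [ 0.5365 -0.1493  0.081 ]
sock [ 0.4498 -0.1582  0.081 ]
sock side [ 0.6051 -0.1581  0.081 ]
sock side [ 0.5331 -0.1444  0.081 ]
sock side [ 0.4383 -0.152   0.081 ]
mat [ 0.6547 -0.1088  0.004 ] [ 0.6519 -0.1986  0.004 ] [ 0.4043 -0.1951  0.004 ] [ 0.4059 -0.1057  0.004 ]
[[-0.9557  0.2943 -0.0004]
 [ 0.2943  0.9557 -0.0016]
 [-0.0001 -0.0016 -1.    ]]
```

Emit:
drive_tool(
  commands=[
    {"wz": 0.1413},
    {"wz": 0.1413},
    {"wz": 0.1413},
    {"wz": 0.1413},
    {"wz": 0.1413},
    {"wz": 0.1413},
    {"wz": 0.1413},
    {"wz": 0.1413},
    {"wz": 0.1413},
    {"dz": -0.02},
  ],
)

```text
validation failed for argument at $.co...
```

Emit:
drive_tool(
  commands=[
    {"dx": -0.045, "dy": 0.02},
    {"dx": -0.045, "dy": 0.02},
    {"dx": -0.045, "dy": 0.02},
    {"dx": -0.045, "dy": 0.02},
    {"dx": -0.045, "dy": 0.02},
    {"dx": -0.045, "dy": 0.02},
    {"dx": -0.045, "dy": 0.02},
    {"dx": -0.045, "dy": 0.02},
    {"dx": -0.045, "dy": 0.02},
    {"dx": -0.045, "dy": 0.02},
    {"dx": -0.045, "dy": 0.02},
  ],
)

```text
validation failed for argument at $.co...
```

Emit:
drive_tool(
  commands=[
    {"wx": 0, "wy": 0, "wz": 0.1413, "dx": 0, "dy": 0, "dz": 0, "claw": 1},
    {"wx": 0, "wy": 0, "wz": 0.1413, "dx": 0, "dy": 0, "dz": 0, "claw": 1},
    {"wx": 0, "wy": 0, "wz": 0.1413, "dx": 0, "dy": 0, "dz": 0, "claw": 1},
    {"wx": 0, "wy": 0, "wz": 0.1413, "dx": 0, "dy": 0, "dz": 0, "claw": 1},
    {"wx": 0, "wy": 0, "wz": 0.1413, "dx": 0, "dy": 0, "dz": 0, "claw": 1},
    {"wx": 0, "wy": 0, "wz": 0.1413, "dx": 0, "dy": 0, "dz": 0, "claw": 1},
    {"wx": 0, "wy": 0, "wz": 0.1413, "dx": 0, "dy": 0, "dz": 0, "claw": 1},
    {"wx": 0, "wy": 0, "wz": 0.1413, "dx": 0, "dy": 0, "dz": 0, "claw": 1},
    {"wx": 0, "wy": 0, "wz": 0.1413, "dx": 0, "dy": 0, "dz": -0.02, "claw": 1},
  ],
  grip_force=30,
)

```text
clock: 1.0
tool_pos: [0.183, 0.5954, 0.2671]
eef_rot: [0.709, 0.705, -0.003, 0.002]
contact_force: [0.3, 0.3, -0.6]
opening: 0.999
```

Emit:
drive_tool(
  commands=[
    {"wx": 0, "wy": 0, "wz": 0, "dx": -0.045, "dy": 0.02, "dz": 0, "claw": 1},
    {"wx": 0, "wy": 0, "wz": 0, "dx": -0.045, "dy": 0.02, "dz": 0, "claw": 1},
    {"wx": 0, "wy": 0, "wz": 0, "dx": -0.045, "dy": 0.02, "dz": 0, "claw": 1},
    {"wx": 0, "wy": 0, "wz": 0, "dx": -0.045, "dy": 0.02, "dz": 0, "claw": 1},
    {"wx": 0, "wy": 0, "wz": 0, "dx": -0.045, "dy": 0.02, "dz": 0, "claw": 1},
    {"wx": 0, "wy": 0, "wz": 0, "dx": -0.045, "dy": 0.02, "dz": 0, "claw": 1},
    {"wx": 0, "wy": 0, "wz": 0, "dx": -0.045, "dy": 0.02, "dz": 0, "claw": 1},
    {"wx": 0, "wy": 0, "wz": 0, "dx": -0.045, "dy": 0.02, "dz": 0, "claw": 1},
    {"wx": 0, "wy": 0, "wz": 0, "dx": -0.045, "dy": 0.02, "dz": 0, "claw": 1},
    {"wx": 0, "wy": 0, "wz": 0, "dx": -0.045, "dy": 0.02, "dz": 0, "claw": 1},
    {"wx": 0, "wy": 0, "wz": 0, "dx": -0.045, "dy": 0.02, "dz": 0, "claw": 1},
    {"wx": 0, "wy": 0, "wz": 0, "dx": -0.045, "dy": 0.02, "dz": 0, "claw": 1},
  ],
)

```text
clock: 2.2
tool_pos: [0.4245, 0.0556, 0.2697]
eef_rot: [0.707, 0.707, 0.0, -0.0]
contact_force: [0.9, 0.3, 0.2]
opening: 0.999
```

Emit:
drive_tool(
  commands=[
    {"wx": 0, "wy": 0, "wz": 0, "dx": -0.024, "dy": 0.014, "dz": 0, "claw": 1},
    {"wx": 0, "wy": 0, "wz": 0, "dx": 0, "dy": 0, "dz": 0, "claw": 1},
  ],
)

```text
clock: 2.4
tool_pos: [0.4398, 0.0292, 0.2697]
eef_rot: [0.71, 0.704, -0.0, 0.001]
contact_force: [-0.3, 0.3, 0.0]
opening: 1.002
```

```bash
python3 - <<'E'
from h import *
print(snap('wrist','w1')); print(r.get_state()['tool_pos'])
E
```

```text
{'fx': 340.6106424572776, 'fy': 340.6106424572776, 'cx': 318.90644783560464, 'cy': 203.95879280388505, 'T_tool_cam': array([[ 1.56238281e-03,  9.66255939e-01,  2.57579153e-01,
         6.66640333e-02],
       [ 9.99998679e-01, -1.39440759e-03, -8.34796330e-04,
        -5.06679644e-04],
       [-4.47456586e-04,  2.57580117e-01, -9.66256841e-01,
        -1.34842509e-01],
       [ 0.00000000e+00,  0.00000000e+00,  0.00000000e+00,
         1.00000000e+00]])}
[0.43854578 0.03171479 0.26952285]
```

View pics/w1.png

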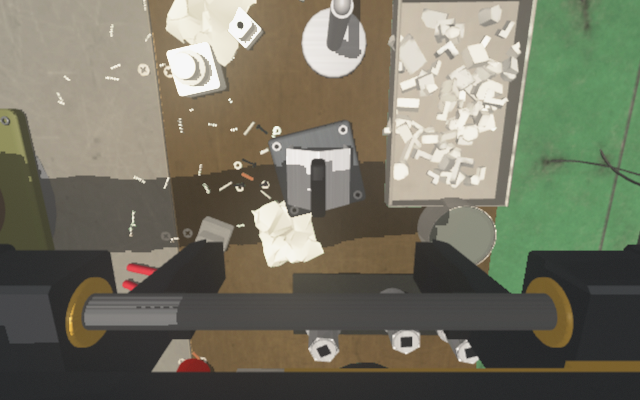

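w1 shows the tab running vertically from about (318,160) to (318,216), so the jaws are already square to it. Its column is on the jaw centre line.

```bash
python3 - <<'E'
from h import *
for p in [(318,160),(318,180),(318,216)]: print(ray('w1',*p,.141))
print([proj('w1',(.438,y,z)) for y in(.010,.054) for z in(.103,.141)])
E
```

```text
[0.43919148 0.06057274 0.141     ]
[0.43908218 0.04484106 0.141     ]
[0.43887666 0.0152624  0.141     ]
[array([317.1, 209.4]), array([317. , 222.2]), array([316.7, 161.6]), array([316.5, 168.4])]
```

Emit:
drive_tool(
  commands=[
    {"wx": 0, "wy": 0, "wz": 0, "dx": 0.001, "dy": 0.0, "dz": 0.04, "claw": 0.6},
    {"wx": 0, "wy": 0, "wz": 0, "dx": 0, "dy": 0, "dz": 0.04, "claw": 0.5},
    {"wx": 0, "wy": 0, "wz": 0, "dx": 0, "dy": 0, "dz": 0.04, "claw": 0.4},
    {"wx": 0, "wy": 0, "wz": 0, "dx": 0, "dy": 0, "dz": 0.03, "claw": 0.4},
    {"wx": 0, "wy": 0, "wz": 0, "dx": 0, "dy": 0, "dz": 0, "claw": 0.4},
    {"wx": 0, "wy": 0, "wz": 0, "dx": 0, "dy": 0, "dz": 0, "claw": 0},
    {"wx": 0, "wy": 0, "wz": 0, "dx": 0, "dy": 0, "dz": 0, "claw": 0},
    {"wx": 0, "wy": 0, "wz": 0, "dx": 0, "dy": 0, "dz": 0, "claw": 0},
    {"wx": 0, "wy": 0, "wz": 0, "dx": 0, "dy": 0, "dz": 0, "claw": 0},
    {"wx": 0, "wy": 0, "wz": 0, "dx": 0, "dy": 0, "dz": 0, "claw": 0},
  ],
  grip_force=30,
)

```text
clock: 3.45
tool_pos: [0.4387, 0.0346, 0.1205]
eef_rot: [0.707, 0.707, 0.001, 0.001]
contact_force: [-0.6, 0.0, 2.3]
opening: 0.136
```

Emit:
drive_tool(
  commands=[
    {"wx": 0, "wy": 0, "wz": 0, "dx": 0, "dy": 0.0, "dz": -0.03, "claw": 0},
    {"wx": 0, "wy": 0, "wz": 0, "dx": 0, "dy": 0, "dz": -0.04, "claw": 0},
    {"wx": 0, "wy": 0, "wz": 0, "dx": 0, "dy": 0, "dz": -0.04, "claw": 0},
    {"wx": 0, "wy": 0, "wz": 0, "dx": 0, "dy": 0, "dz": -0.04, "claw": 0},
    {"wx": 0, "wy": 0, "wz": 0, "dx": 0.04, "dy": 0.003, "dz": 0, "claw": 0},
    {"wx": 0, "wy": 0, "wz": 0, "dx": 0.04, "dy": 0.003, "dz": 0, "claw": 0},
    {"wx": 0, "wy": 0, "wz": 0, "dx": 0.04, "dy": 0.003, "dz": 0, "claw": 0},
    {"wx": 0, "wy": 0, "wz": 0, "dx": 0.04, "dy": 0.003, "dz": 0, "claw": 0},
    {"wx": 0, "wy": 0, "wz": 0, "dx": 0.04, "dy": 0.003, "dz": 0, "claw": 0},
    {"wx": 0, "wy": 0, "wz": 0, "dx": 0.04, "dy": 0.003, "dz": 0, "claw": 0},
    {"wx": 0, "wy": 0, "wz": 0, "dx": 0, "dy": 0, "dz": 0, "claw": 0},
  ],
)

```text
clock: 4.55
tool_pos: [0.4548, 0.2817, 0.2694]
eef_rot: [0.704, 0.711, 0.002, -0.002]
contact_force: [-0.3, -0.0, -2.8]
opening: 0.133
```

```bash
python3 - <<'E'
from h import *
snap('wrist','w2'); snap('top','t2');snap('side','s2');print(r.get_state()['tool_pos'])
a=cv2.imread('pics/w2.png')[:300,:]
b=cv2.imread('pics/s2.png')[90:240,290:430];b=cv2.resize(b,(280,300),interpolation=cv2.INTER_CUBIC)
c=cv2.resize(a,(500,300-66))
t=cv2.resize(cv2.imread('pics/t2.png')[150:240,140:300],None,fx=3.25,fy=3.25,interpolation=cv2.INTER_CUBIC)
o=np.zeros((600,800,3),np.uint8);o[:234,:500]=c;o[:300,520:]=b;o[305:305+t.shape[0],:t.shape[1]]=t[:295]
cv2.imwrite('pics/m2.png',o)
E
```

```text
[0.45554684 0.27341037 0.26940718]
```

View pics/m2.png

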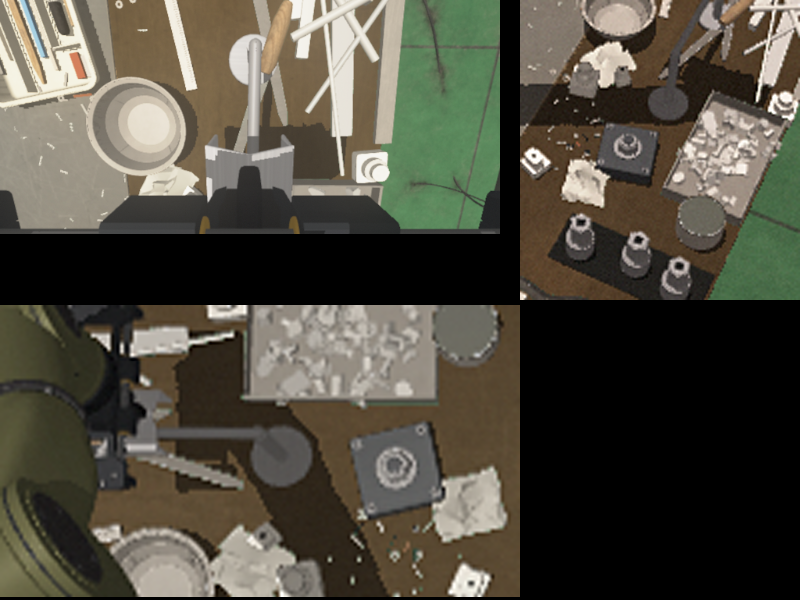

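m2: the guard is held, with the bar running up from under it in the wrist view from (254,140) to (257,45). The nut is now exposed, in the top part at (397,467).

```bash
python3 - <<'E'
from h import *
for p in [(254,140),(255,100),(257,45)]: print('bar',ray('w2',p[0]/.78125,p[1]*300/234,.14))
# guard ridge in hand
t=lambda u,v,z: ray('t2',(u+.5)/3.25+139.5,(v-305+.5)/3.25+149.5,z)
print('nut',t(397,467,.055),'bar',t(165,433,.14),t(255,433,.14))
c=[t(*p,.03) for p in [(351,440),(433,422),(443,495),(366,516)]];print(c,np.mean(c,0))
print(r.get_state()['tool_pos'],R.from_quat(r.get_state()['eef_rot']).as_matrix()[:,0])
E
```

```text
bar [0.45927343 0.29859903 0.14      ]
bar [0.45961815 0.33808055 0.14      ]
bar [0.46062979 0.38781467 0.14      ]
nut [0.43552766 0.02945846 0.055     ] bar [0.45696599 0.26650502 0.14      ] [0.4571299  0.17090142 0.14      ]
[array([0.47058484, 0.08497104, 0.03      ]), array([ 0.49140588, -0.0070437 ,  0.03      ]), array([ 0.40816717, -0.01982714,  0.03      ]), array([0.38427764, 0.06576506, 0.03      ])] [0.43860889 0.03096632 0.03      ]
[0.45554684 0.27341037 0.26940718] [-6.53156918e-05  9.99998899e-01 -1.48253743e-03]
```

Emit:
drive_tool(
  commands=[
    {"wx": 0, "wy": 0, "wz": 0, "dx": 0.004, "dy": 0.002, "dz": 0, "claw": 0},
    {"wx": 0, "wy": 0, "wz": 0, "dx": 0, "dy": 0, "dz": 0.03, "claw": 0},
    {"wx": 0, "wy": 0, "wz": 0, "dx": 0, "dy": 0, "dz": 0.03, "claw": 0},
    {"wx": 0, "wy": 0, "wz": 0, "dx": 0, "dy": 0, "dz": 0.02, "claw": 0},
    {"wx": 0, "wy": 0, "wz": 0, "dx": 0, "dy": 0, "dz": 0.015, "claw": 0},
    {"wx": 0, "wy": 0, "wz": 0, "dx": 0, "dy": 0, "dz": 0.003, "claw": 0},
    {"wx": 0, "wy": 0, "wz": 0, "dx": 0, "dy": 0, "dz": 0.002, "claw": 0},
    {"wx": 0, "wy": 0, "wz": 0, "dx": 0, "dy": 0, "dz": 0, "claw": 0},
  ],
)

```text
clock: 5.5
tool_pos: [0.4587, 0.2782, 0.1703]
eef_rot: [0.707, 0.707, 0.001, 0.0]
contact_force: [-0.8, -0.0, -1.3]
opening: 0.136
```

Emit:
drive_tool(
  commands=[
    {"wx": 0, "wy": 0, "wz": 0, "dx": 0, "dy": 0, "dz": 0.001, "claw": 0},
    {"wx": 0, "wy": 0, "wz": 0, "dx": 0, "dy": 0, "dz": 0.001, "claw": 0},
    {"wx": 0, "wy": 0, "wz": 0, "dx": 0, "dy": 0, "dz": 0.001, "claw": 0},
    {"wx": 0, "wy": 0, "wz": 0, "dx": 0, "dy": 0, "dz": 0, "claw": 0},
  ],
)

```text
clock: 5.9
tool_pos: [0.4583, 0.2787, 0.1685]
eef_rot: [0.707, 0.707, 0.001, -0.0]
contact_force: [-2.8, -1.6, 10.8]
opening: 0.129
```

Emit:
drive_tool(
  commands=[
    {"wx": 0, "wy": 0, "wz": 0, "dx": 0, "dy": 0, "dz": -0.0005, "claw": 0.16},
    {"wx": 0, "wy": 0, "wz": 0, "dx": 0, "dy": 0, "dz": 0, "claw": 0.18},
    {"wx": 0, "wy": 0, "wz": 0, "dx": 0, "dy": 0, "dz": 0, "claw": 0.22},
    {"wx": 0, "wy": 0, "wz": 0, "dx": 0, "dy": 0, "dz": 0, "claw": 0.3},
    {"wx": 0, "wy": 0, "wz": 0, "dx": 0, "dy": 0, "dz": 0, "claw": 0.4},
    {"wx": 0, "wy": 0, "wz": 0, "dx": 0, "dy": 0, "dz": 0, "claw": 0.5},
    {"wx": 0, "wy": 0, "wz": 0, "dx": 0, "dy": 0, "dz": -0.03, "claw": 0.5},
    {"wx": 0, "wy": 0, "wz": 0, "dx": 0, "dy": 0, "dz": -0.04, "claw": 0.5},
    {"wx": 0, "wy": 0, "wz": 0, "dx": 0, "dy": 0, "dz": -0.04, "claw": 0.5},
  ],
)

```text
clock: 6.8
tool_pos: [0.4577, 0.2781, 0.2781]
eef_rot: [0.707, 0.707, -0.001, -0.0]
contact_force: [0.1, 1.3, -0.7]
opening: 0.503
```

Emit:
drive_tool(
  commands=[
    {"wx": 0, "wy": 0, "wz": 0, "dx": -0.045, "dy": -0.003, "dz": 0, "claw": 0.5},
    {"wx": 0, "wy": 0, "wz": 0, "dx": -0.045, "dy": -0.003, "dz": 0, "claw": 0.5},
    {"wx": 0, "wy": 0, "wz": 0, "dx": -0.045, "dy": -0.003, "dz": 0, "claw": 0.5},
    {"wx": 0, "wy": 0, "wz": 0, "dx": -0.045, "dy": -0.003, "dz": 0, "claw": 0.5},
    {"wx": 0, "wy": 0, "wz": 0, "dx": -0.045, "dy": -0.003, "dz": 0, "claw": 0.5},
    {"wx": 0, "wy": 0, "wz": 0, "dx": -0.045, "dy": -0.003, "dz": 0, "claw": 0.5},
    {"wx": 0, "wy": 0, "wz": 0, "dx": -0.045, "dy": 0, "dz": 0, "claw": 0.5},
    {"wx": 0, "wy": 0, "wz": 0, "dx": -0.005, "dy": 0, "dz": 0, "claw": 0.5},
    {"wx": 0, "wy": 0, "wz": 0, "dx": 0, "dy": 0, "dz": 0, "claw": 0.5},
    {"wx": 0, "wy": 0, "wz": 0, "dx": 0, "dy": 0, "dz": 0, "claw": 0.5},
  ],
)

```text
clock: 7.8
tool_pos: [0.4403, -0.0402, 0.2771]
eef_rot: [0.706, 0.708, 0.0, -0.0]
contact_force: [0.8, -0.6, 0.1]
opening: 0.498
```

```bash
python3 - <<'E'
from h import *
snap('wrist','w3'); snap('top','t3');snap('side','s3');print(r.get_state()['tool_pos'])
print(proj('w3',(.438,.031,.053)),proj('w3',(.457,.278,.15)),proj('t3',(.457,.278,.22)),proj('s3',(.457,.278,.2)))
print([proj('w3',p) for p in [(.605,-.16,.081),(.535,-.147,.081),(.445,-.155,.081)]])
E
```

```text
[ 0.44032321 -0.03976898  0.27709951]
[317.2 108.8] [ 351.7 -356.3] [180.8 184.4] [382.6  80.7]
[array([471.2, 292.6]), array([407.3, 281.5]), array([323.1, 288. ])]
```

```bash
python3 - <<'E'
from h import *
f=lambda n,x,y,w,h,k: cv2.resize(cv2.imread(f'pics/{n}.png')[y:y+h,x:x+w],None,fx=k,fy=k,interpolation=cv2.INTER_CUBIC)
o=np.zeros((600,800,3),np.uint8)
o[:400,:400]=f('w3',267,60,100,100,4); o[:400,400:800]=f('s3',340,60,100,100,4)
o[400:600,:400]=f('t3',150,160,100,50,4);o[400:600,400:800]=f('w3',300,220,200,100,2)
cv2.imwrite('pics/m3.png',o)
E
```

```text
(no output)
```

View pics/m3.png

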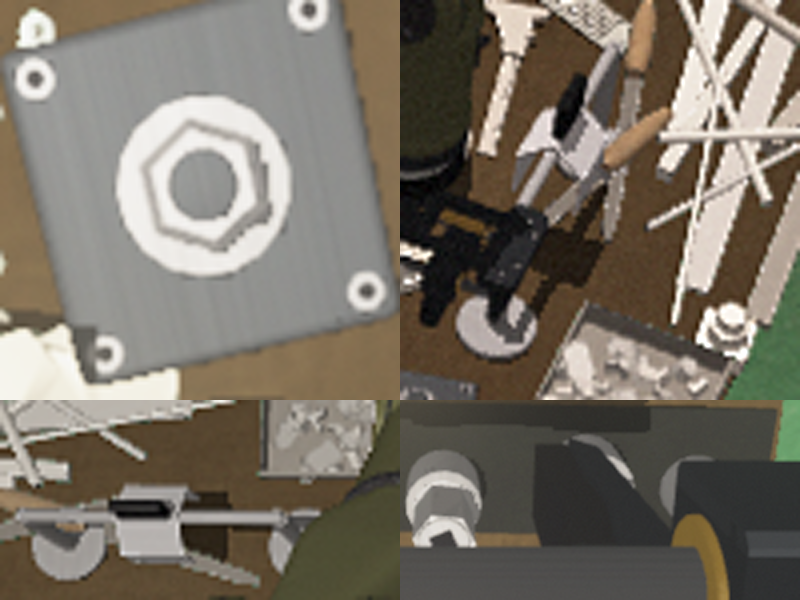

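m3: the guard hangs astride the bar, level, in the side and top crops. The washer centre in the wrist crop is at (204,186). The block screws are at (35,78), (308,10), (366,290) and (107,355), and the nut corners at (190,120), (143,175), (160,237) and (225,250).

```bash
python3 - <<'E'
from h import *
np.set_printoptions(precision=4,suppress=True)
w=lambda u,v,z: ray('w3',(u+.5)/4+266.5,(v+.5)/4+59.5,z)
print('washer',w(204,186,.033),'stud top',w(203,184,.058))
S=[w(*p,.031) for p in[(35,78),(308,10),(366,290),(107,355)]];print('screws',*S,'mean',np.mean(S,0))
for a,b in((0,1),(3,2),(2,1),(3,0)): d=S[b]-S[a];print(np.degrees(np.arctan2(d[1],d[0])))
c=w(204,186,.033)
for p in[(190,120),(143,175),(160,237),(225,250)]:
  d=w(*p,.048)-w(203,184,.048);print('corner',np.degrees(np.arctan2(d[1],d[0]))%60,np.hypot(*d[:2]))
# lamp triangulation
def tri(pt,ps):
  A=[];b=[]
  for n,p in(('top0',pt),('side0',ps)):
    o=np.load(f'pics/{n}.npz')['C'][:3,3];d=ray(n,*p,0)-o;d/=np.linalg.norm(d);P=np.eye(3)-np.outer(d,d);A.append(P);b.append(P@o)
  x=np.linalg.lstsq(np.vstack(A),np.hstack(b),rcond=None)[0];return x,[proj('top0',x),proj('side0',x)]
print('elbow',tri((397,152),(312,243)),'head',tri((345,292),(200,163)))
print('base',ray('top0',357,182,0),ray('side0',315,262,0))
E
```

```text
washer [0.4384 0.034  0.033 ] stud top [0.4382 0.034  0.058 ]
screws [0.3937 0.0613 0.031 ] [0.4654 0.0782 0.031 ] [0.4828 0.0068 0.031 ] [ 0.4116 -0.0111  0.031 ] mean [0.4384 0.0338 0.031 ]
13.333802236505019
14.122656449883246
103.76071125961109
103.86317540774814
corner 42.084043852570986 0.015951387796679227
corner 52.008777481811165 0.0155363174567134
corner 50.00091092739464 0.017289747699998963
corner 49.28323088828009 0.017438627061656928
elbow (array([ 0.5356, -0.4137,  0.3477]), [array([396.4, 151.2]), array([310.8, 243.3])]) head (array([ 0.1098, -0.2616,  0.2092]), [array([345.5, 292.5]), array([200.8, 162.8])])
base [ 0.5118 -0.3174  0.    ] [ 0.5014 -0.3109  0.    ]
```

Emit:
drive_tool(
  commands=[
    {"wx": 0, "wy": 0, "wz": 0, "dx": -0.035, "dy": 0.035, "dz": 0, "claw": 0.5},
    {"wx": 0, "wy": 0, "wz": 0, "dx": -0.035, "dy": 0.035, "dz": 0, "claw": 0.5},
    {"wx": 0, "wy": 0, "wz": 0, "dx": -0.01, "dy": 0.015, "dz": 0, "claw": 0.5},
    {"wx": 0, "wy": 0, "wz": 0, "dx": 0, "dy": 0, "dz": 0, "claw": 0.5},
    {"wx": 0, "wy": 0, "wz": 0, "dx": 0, "dy": 0, "dz": 0, "claw": 0.5},
  ],
)

```text
clock: 8.45
tool_pos: [0.5247, -0.12, 0.2767]
eef_rot: [0.706, 0.708, -0.0, -0.001]
contact_force: [-0.5, 0.2, -0.8]
opening: 0.499
```

```bash
python3 - <<'E'
from h import *
snap('wrist','w4');print(r.get_state()['tool_pos'],[proj('w4',p) for p in [(.605,-.16,.081),(.535,-.147,.081),(.445,-.155,.081)]])
a=cv2.imread('pics/w4.png')[160:270,200:460];cv2.imwrite('pics/m4.png',cv2.resize(a,None,fx=3,fy=3,interpolation=cv2.INTER_CUBIC))
E
```

```text
[ 0.52425514 -0.11963402  0.27682151] [array([398.2, 222.1]), array([329.6, 209.6]), array([240.8, 216.8])]
```

View pics/m4.png

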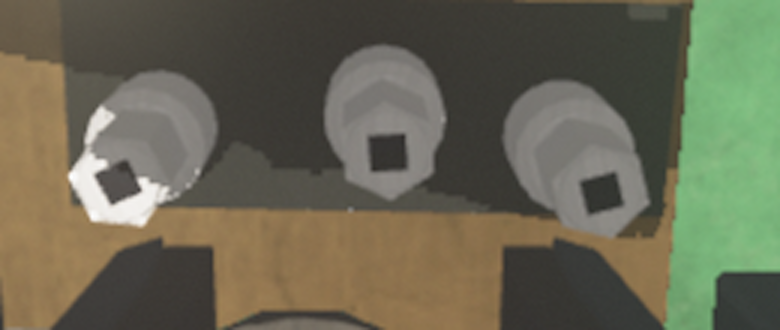

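m4 (wrist crop ×3) has drive squares at (118,182), (388,153) and (602,193). From edges and vertices, neck flats face about 26° (left), 2° (middle) and 13° (right) from world x.

```bash
python3 - <<'E'
from h import *
for p in[(118,182),(388,153),(602,193)]: print(ray('w4',(p[0]+.5)/3+199.5,(p[1]+.5)/3+159.5,.081))
print(r.get_state()['tool_pos'])
E
```

```text
[ 0.44295138 -0.15875597  0.081     ]
[ 0.53440744 -0.14814911  0.081     ]
[ 0.6073166  -0.16199187  0.081     ]
[ 0.52425514 -0.11963402  0.27682151]
```

Emit:
drive_tool(
  commands=[
    {"wx": 0, "wy": 0, "wz": 0, "dx": -0.0285, "dy": 0.0103, "dz": 0, "claw": 0.56},
    {"wx": 0, "wy": 0, "wz": -0.035, "dx": 0, "dy": 0, "dz": 0.045, "claw": 0.56},
    {"wx": 0, "wy": 0, "wz": 0, "dx": 0, "dy": 0, "dz": 0.045, "claw": 0.56},
    {"wx": 0, "wy": 0, "wz": 0, "dx": 0, "dy": 0, "dz": 0.045, "claw": 0.56},
    {"wx": 0, "wy": 0, "wz": 0, "dx": 0, "dy": 0, "dz": 0.03, "claw": 0.56},
    {"wx": 0, "wy": 0, "wz": 0, "dx": 0, "dy": 0, "dz": 0.03, "claw": 0.56},
    {"wx": 0, "wy": 0, "wz": 0, "dx": 0, "dy": 0, "dz": 0.02, "claw": 0.56},
    {"wx": 0, "wy": 0, "wz": 0, "dx": 0, "dy": 0, "dz": 0, "claw": 0.56},
  ],
  grip_force=30,
)

```text
clock: 9.3
tool_pos: [0.5331, -0.1477, 0.0602]
eef_rot: [0.694, 0.72, -0.001, -0.003]
contact_force: [-0.3, 0.5, 0.9]
opening: 0.56
```

Emit:
drive_tool(
  commands=[
    {"wx": 0, "wy": 0, "wz": 0, "dx": 0, "dy": 0, "dz": 0, "claw": 0.4},
    {"wx": 0, "wy": 0, "wz": 0, "dx": 0, "dy": 0, "dz": 0, "claw": 0.3},
    {"wx": 0, "wy": 0, "wz": 0, "dx": 0, "dy": 0, "dz": 0, "claw": 0.25},
    {"wx": 0, "wy": 0, "wz": 0, "dx": 0, "dy": 0, "dz": 0, "claw": 0.25},
    {"wx": 0, "wy": 0, "wz": 0, "dx": 0, "dy": 0, "dz": 0, "claw": 0.25},
  ],
  grip_force=40,
)

```text
clock: 9.8
tool_pos: [0.5359, -0.15, 0.0635]
eef_rot: [0.694, 0.719, 0.0, 0.0]
contact_force: [-1.3, 1.2, 7.7]
opening: 0.335
```

Emit:
drive_tool(
  commands=[
    {"wx": 0, "wy": 0, "wz": 0, "dx": 0, "dy": 0, "dz": 0, "claw": 0.2},
    {"wx": 0, "wy": 0, "wz": 0, "dx": 0, "dy": 0, "dz": -0.02, "claw": 0.2},
    {"wx": 0, "wy": 0, "wz": 0, "dx": 0, "dy": 0, "dz": -0.04, "claw": 0.2},
    {"wx": 0, "wy": 0, "wz": 0, "dx": 0, "dy": 0, "dz": -0.04, "claw": 0.2},
    {"wx": 0, "wy": 0, "wz": 0, "dx": 0, "dy": 0, "dz": 0, "claw": 0.2},
    {"wx": 0, "wy": 0, "wz": 0, "dx": 0, "dy": 0, "dz": 0, "claw": 0.2},
  ],
  grip_force=45,
)

```text
clock: 10.4
tool_pos: [0.5357, -0.15, 0.1628]
eef_rot: [0.694, 0.72, 0.0, 0.001]
contact_force: [-0.6, 1.1, -4.3]
opening: 0.341
```

```bash
python3 - <<'E'
from h import *
s=r.get_state();print(s['tool_pos'],R.from_quat(s['eef_rot']).as_matrix(),s['contact_force'],s['q'])
E
```

```text
[ 0.53568371 -0.15001116  0.16278817] [[-3.53893529e-02  9.99372378e-01  1.56327810e-03]
 [ 9.99373579e-01  3.53896310e-02 -1.50614120e-04]
 [-2.05843426e-04  1.55696870e-03 -9.99998767e-01]] [-0.56919825  1.08644253 -4.28138634] [ 0.13600426  0.72364258  0.09134674  1.8671195  -0.11532434  0.55431721
  0.33802129]
```

Emit:
drive_tool(
  commands=[
    {"wx": 0, "wy": 0, "wz": 0, "dx": 0.0372, "dy": -0.0182, "dz": 0, "claw": 0.2},
    {"wx": 0, "wy": 0, "wz": 0, "dx": 0.0372, "dy": -0.0182, "dz": 0, "claw": 0.2},
    {"wx": 0, "wy": 0, "wz": 0, "dx": 0.0372, "dy": -0.0182, "dz": 0, "claw": 0.2},
    {"wx": 0, "wy": 0, "wz": 0, "dx": 0.0372, "dy": -0.0182, "dz": 0, "claw": 0.2},
    {"wx": 0, "wy": 0, "wz": 0, "dx": 0.0372, "dy": -0.0182, "dz": 0, "claw": 0.2},
    {"wx": 0, "wy": 0, "wz": -0.1135, "dx": 0, "dy": 0, "dz": 0, "claw": 0.2},
    {"wx": 0, "wy": 0, "wz": -0.1135, "dx": 0, "dy": 0, "dz": 0, "claw": 0.2},
    {"wx": 0, "wy": 0, "wz": 0, "dx": 0, "dy": 0, "dz": 0.02, "claw": 0.2},
    {"wx": 0, "wy": 0, "wz": 0, "dx": 0, "dy": 0, "dz": 0.005, "claw": 0.2},
    {"wx": 0, "wy": 0, "wz": 0, "dx": 0, "dy": 0, "dz": 0, "claw": 0.2},
    {"wx": 0, "wy": 0, "wz": 0, "dx": 0, "dy": 0, "dz": 0, "claw": 0.2},
  ],
)

```text
clock: 11.5
tool_pos: [0.4376, 0.0324, 0.1369]
eef_rot: [0.609, 0.793, -0.0, -0.0]
contact_force: [0.2, -0.4, -2.9]
opening: 0.338
```

```bash
python3 - <<'E'
from h import *
s=r.get_state();print(s['tool_pos'],R.from_quat(s['eef_rot']).as_matrix()[:2,1],s['contact_force'])
snap('wrist','w5')
a=cv2.imread('pics/w5.png')[90:290,200:440];cv2.imwrite('pics/m5.png',cv2.resize(a,None,fx=3,fy=3,interpolation=cv2.INTER_CUBIC))
E
```

```text
[0.43761163 0.03243051 0.13687541] [0.96591518 0.25885522] [ 0.15728873 -0.35732298 -2.90224838]
```

View pics/m5.png

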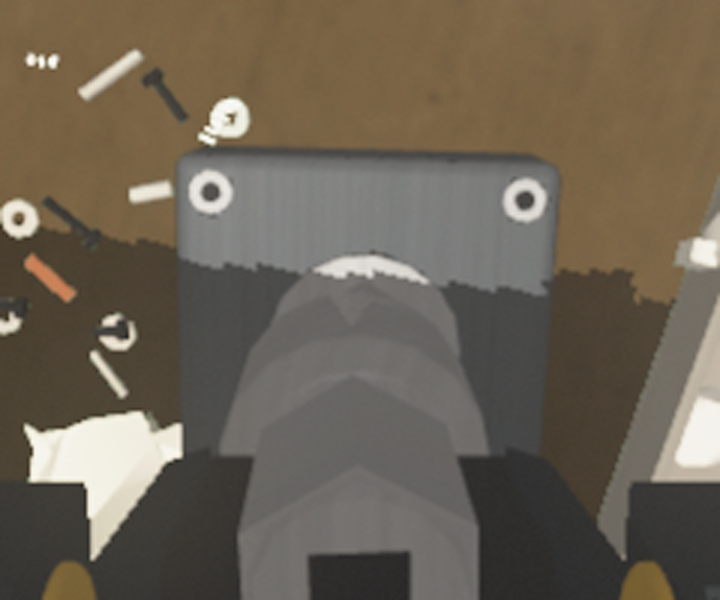

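m5 has block screws at (211,192) and (525,200). The washer's far edge shows at (313,270), apex (368,254) and (425,280), with the socket body in front, centred near column 357.

```bash
python3 - <<'E'
from h import *
np.set_printoptions(precision=4,suppress=True)
w=lambda u,v,z: ray('w5',(u+.5)/3+199.5,(v+.5)/3+89.5,z)
a=w(211,192,.031);b=w(525,200,.031);d=(b-a)[:2];L=np.hypot(*d);n=np.array([-d[1],d[0]])/L
print('L',L,'yaw',np.degrees(np.arctan2(d[1],d[0])),'centre',(a+b)[:2]/2-n*.0368)
p=w(368,254,.033);print('apex->centre',p[:2]-n*.0235)
tp=r.get_state()['tool_pos']
def pr(q): 
  x=proj('w5',q);return (x-[199.5,89.5])*3-.5
for c in [(.4384,.034),(.4384,.031),(.4395,.0325)]:
  th=np.radians([60,90,104,120,150]);print('washer',c,*[pr((c[0]+.0235*np.cos(t),c[1]+.0235*np.sin(t),.033)) for t in th])
for z in(.0774,): 
  th=np.radians([15,60,90,105,120,150,195]);print('skirt',*[pr((tp[0]+.023*np.cos(t),tp[1]+.023*np.sin(t),z)) for t in th])
E
```

```text
L 0.07375707237945334 yaw 13.644321904376325 centre [0.4385 0.0342]
apex->centre [0.4388 0.0342]
washer (0.4384, 0.034) [433.6 283. ] [389.5 257.5] [365.5 254.2] [337.9 257.5] [293.8 282.7]
washer (0.4384, 0.031) [430.  294.7] [386.2 269.5] [362.2 266.2] [334.9 269.5] [290.8 294.4]
washer (0.4395, 0.0325) [436.3 289.9] [392.2 264.7] [368.2 261.4] [340.9 264.7] [296.8 289.9]
skirt [474.7 415.3] [443.2 336.7] [391. 307.] [360.4 303.1] [329.8 307. ] [277.6 336.4] [245.5 414.7]
```

```bash
python3 - <<'E'
from h import *
s=np.load('pics/w5.npz');T=r.get_state();tp=T['tool_pos'];k=5
im=cv2.imread('pics/w5.png')[150:270,250:400];im=cv2.convertScaleAbs(cv2.resize(im,None,fx=k,fy=k,interpolation=cv2.INTER_CUBIC),alpha=1.7)
P=lambda q:((proj('w5',q)-[250,150]+.5)*k-.5)
def poly(c,rad,th,z,col):
  pts=np.array([P((c[0]+rad*np.cos(t),c[1]+rad*np.sin(t),z)) for t in th]).astype(np.int32);cv2.polylines(im,[pts],True,col,1)
ci=np.radians(np.arange(0,360,5));hx=np.radians(15+30+np.arange(0,360,60))
poly((.4386,.0342),.0235,ci,.033,(0,255,255))
poly((.4386,.0342),.01732,np.radians(14+30+np.arange(0,360,60)),.048,(0,255,0))
b=tp[2]-.0595
poly(tp,.023,ci,b,(0,0,255));poly(tp,.023,ci,b+.037,(255,0,255));poly(tp,.01732,hx,b+.077,(255,128,0))
cv2.imwrite('pics/m6.png',im)
E
```

```text
(no output)
```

View pics/m6.png

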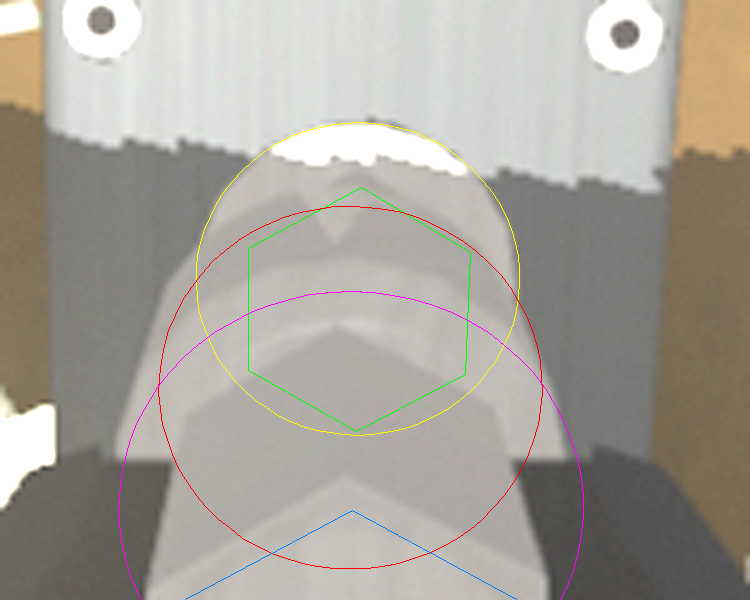

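m6 overlay: the washer matches its model (yellow). The socket's neck vertex is at (345,477), against a model vertex at (352,511). So the socket sits about 2.5 mm along tool +x in the grip, and I correct by about -1 mm in x and +2.2 mm in y.

Emit:
drive_tool(
  commands=[
    {"wx": 0, "wy": 0, "wz": 0.02, "dx": -0.001, "dy": 0.0022, "dz": 0, "claw": 0.2},
    {"wx": 0, "wy": 0, "wz": 0, "dx": 0, "dy": 0, "dz": 0.012, "claw": 0.2},
    {"wx": 0, "wy": 0, "wz": 0, "dx": 0, "dy": 0, "dz": 0.005, "claw": 0.2},
    {"wx": 0, "wy": 0, "wz": 0, "dx": 0, "dy": 0, "dz": 0.004, "claw": 0.2},
    {"wx": 0, "wy": 0, "wz": 0, "dx": 0, "dy": 0, "dz": 0.003, "claw": 0.2},
    {"wx": 0, "wy": 0, "wz": 0, "dx": 0, "dy": 0, "dz": 0.003, "claw": 0.2},
  ],
)

```text
clock: 12.15
tool_pos: [0.4405, 0.0323, 0.1102]
eef_rot: [0.617, 0.787, 0.0, 0.0]
contact_force: [-0.4, -1.5, -4.0]
opening: 0.338
```

Emit:
drive_tool(
  commands=[
    {"wx": 0, "wy": 0, "wz": 0, "dx": 0, "dy": 0, "dz": 0.003, "claw": 0.2},
    {"wx": 0, "wy": 0, "wz": 0, "dx": 0, "dy": 0, "dz": 0, "claw": 0.2},
  ],
)

```text
clock: 12.35
tool_pos: [0.4403, 0.0322, 0.1069]
eef_rot: [0.616, 0.787, -0.0, -0.0]
contact_force: [-0.1, -0.2, -3.3]
opening: 0.335
```

Emit:
drive_tool(
  commands=[
    {"wx": 0, "wy": 0, "wz": 0, "dx": 0, "dy": 0, "dz": 0.003, "claw": 0.2},
    {"wx": 0, "wy": 0, "wz": 0, "dx": 0, "dy": 0, "dz": 0.003, "claw": 0.2},
  ],
)

```text
clock: 12.55
tool_pos: [0.4405, 0.0323, 0.1011]
eef_rot: [0.616, 0.787, 0.0, 0.0]
contact_force: [-0.3, -0.3, -3.9]
opening: 0.337
```

It's going down freely, past the stop height of the sockets that don't fit.

Emit:
drive_tool(
  commands=[
    {"wx": 0, "wy": 0, "wz": 0, "dx": 0, "dy": 0, "dz": 0.003, "claw": 0.2},
    {"wx": 0, "wy": 0, "wz": 0, "dx": 0, "dy": 0, "dz": 0.003, "claw": 0.2},
    {"wx": 0, "wy": 0, "wz": 0, "dx": 0, "dy": 0, "dz": 0.001, "claw": 0.2},
    {"wx": 0, "wy": 0, "wz": 0, "dx": 0, "dy": 0, "dz": 0.001, "claw": 0.2},
    {"wx": 0, "wy": 0, "wz": 0, "dx": 0, "dy": 0, "dz": 0, "claw": 0.2},
  ],
)

```text
clock: 13.05
tool_pos: [0.4404, 0.0322, 0.0931]
eef_rot: [0.616, 0.787, -0.0, -0.0]
contact_force: [-0.3, -0.4, -3.6]
opening: 0.335
```

Emit:
drive_tool(
  commands=[
    {"wx": 0, "wy": 0, "wz": 0, "dx": 0, "dy": 0, "dz": 0.001, "claw": 0.2},
    {"wx": 0, "wy": 0, "wz": 0, "dx": 0, "dy": 0, "dz": 0.001, "claw": 0.2},
    {"wx": 0, "wy": 0, "wz": 0, "dx": 0, "dy": 0, "dz": 0, "claw": 0.2},
  ],
)

```text
clock: 13.35
tool_pos: [0.4403, 0.0321, 0.0924]
eef_rot: [0.617, 0.787, 0.0, 0.0]
contact_force: [-2.3, 0.5, 12.7]
opening: 0.331
```

Contact on the washer at TCP z 0.0924, against an expected 0.0925, with about 16 N of push. I'll take one last look to check.

```bash
python3 - <<'E'
from h import *
s=r.get_state();print(s['tool_pos'],R.from_quat(s['eef_rot']).as_matrix()[:,2],s['contact_force'],s['moment'],s['qd'].max())
snap('wrist','w7');snap('side','s7');snap('top','t7')
f=lambda n,x,y,w,h,k: cv2.resize(cv2.imread(f'pics/{n}.png')[y:y+h,x:x+w],None,fx=k,fy=k,interpolation=cv2.INTER_CUBIC)
o=np.zeros((600,800,3),np.uint8)
o[:400,:400]=f('w7',220,60,200,200,2); o[:600,400:800]=f('s7',310,60,100,150,4);o[400:600,:400]=f('t7',150,160,100,50,4)
cv2.imwrite('pics/m7.png',o)
E
```

```text
[0.44031943 0.03210172 0.09242243] [ 1.10138891e-03  1.93989871e-04 -9.99999375e-01] [-2.29129897  0.51178953 12.67286079] [-0.04290235  0.42384768 -0.02534078] 0.0017074839780181728
```

View pics/m7.png

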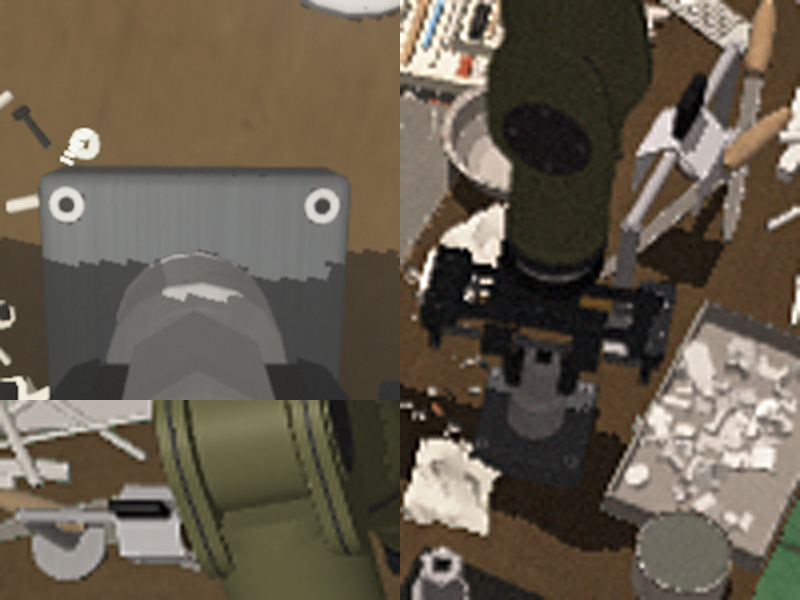

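m7 shows the skirt sitting concentric on the washer (rim near (190,255)), the socket upright in the jaws, and the guard still astride the bar. I'm handing it in.

```bash
python3 -c "
from plant import r
print(r.finish_job())"
```

```text
the job is handed in; nothing more can be done
None
```

The job is done and handed in at about 13.5 s. The guard hangs astride the rail bar, and the middle socket is seated on the nut and still gripped. That was the first socket I tried and it fitted, so the other two stayed on the mat untouched.

- **Guard:** it took the load at tool height 0.1685 m, where I expected about 0.168 m. The last pictures show it level and astride the bar.
- **Socket:** it slid past the height where a non-fitting socket stops with no contact force. It met the washer at tool height 0.0924 m, against 0.0925 m expected.
- **Final hold:** the tool tilt is about 0.06°, the measured upward force is 12.7 N, and the grip command is 45 N. The last wrist picture shows the skirt concentric with the washer.
- **Disagreements:** the wrist and top cameras differed by about 3 mm on the nut's position along y. The socket also sat about 2.5 mm off-centre along the pads. I corrected for both before lowering, and no check failed.

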